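# Seat the keyed whisking disc on the food processor base

## Robot

A 6-joint arm with a two-finger parallel gripper is mounted at the origin on the work surface; the furniture and walls round the work are solid. World frame = base frame: x ahead of the robot, y to its left, z up, the work surface at z = 0. Lengths are in m, angles in rad, forces in N, time in s.
With the tool pointing down it reaches from about 0.375 to 0.925 m from the base axis. Payload 5.7 kg.
Tool frame: the origin (TCP) lies at the centre of the arm's flange, where the gripper is bolted on; the fingertips stand 173 mm ahead of it and the grasp point (between the pads) lies bot.pinch_z ahead of it (bot.pinch_z is the distance from the TCP to the grasp point, in m); z points along the fingers, y is the line along which they close (so a half turn about z gives the same grasp; the last joint's range is limited). The gripper opens to 85 mm and grips with 20 to 120 N. Pads are 22 mm wide; open, the fingers measure 114 mm over their backs; the gripper's body (76 mm by 85 mm) begins 54 mm behind the grasp point. The pads swing forward as they close: fully open they stand 13 mm farther back than shut.
Start: joints at [-1.28, 0.359, 1.51, -0, 1.272, -0.115], TCP at [0.237, -0.551, 0.405] pointing down, gripper open.
Joint ranges: [-2.97, 2.97], [-1.01, 2.36], [0.21, 2.38], [-0.96, 4.11], [0.2, 2.71], [-2.98, 2.98]. Speed limits (rad/s): [2.39, 2.39, 3.14, 3.14, 3.14, 3.14].

## Interface

Orientations are given as a rotation vector (axis times angle).
In Python, from plant import status, cams, ticket, recognise, spot_point, bot gives the robot as it stands.
- The arm moves only by the tool drive_tool, never from a script. Its argument "steps" is a list that holds one entry, the list of rows, each a list of 7 numbers: the shift along the tool's x, y, z in mm, then the turn, a rotation vector about the tool's x, y, z in degrees, then the finger opening in mm, from 0 to 85.4. In form: [[[x, y, z, rx, ry, rz, gripper], ...]]. A call has exactly 10 rows; each row shifts and turns the commanded pose from where the row before left it, along the tool's axes as they then stand; what a row does not reach is not made up. A row lasts 1/12 s, in which the tool goes at most 41.7 mm and 7.16 degrees, less where a joint would pass 70% of its speed; a pose out of reach is approached as far as the arm can. A call is refused whole if a number of a shift passes 41.7 or a number of a turn 7.16, either way. A call with a gripper value outside its range is refused whole. The fingers move at their own pace and stop on an object; "squeeze" is the grip in N (left out, the last holds). Time passes only in rows, so rows that do not move let the fingers close, or fill a call up. It gives the time, the measured TCP pose, the force, the opening and the grip force at its end, in the units of the state.
- status.read_state(): the state, without advancing time (a new reading comes with each control period).
- cams.capture(name): name is "side" or "top"; returns the picture (480x640x3 uint8, red, green, blue); there is no depth.
- cams.get_calibration(name): a dict with "fx", "fy", "cx", "cy" (pixels), "rvec" (rotation vector, rad) and "tvec" (3), from world to camera coordinates, as OpenCV has them. Camera axes: x right, y down, z forward; pixel columns grow to the right and rows downward; lengths in m; the calibration is good to about 2 mm. A picture is of the moment at which its call begins. get_calibration takes no time and is no camera call.
- ticket.hand_in(): hands the job in; it is judged then, once.
Trained networks look in the newest picture that a camera, given by its name, has taken for a name from the list of things; names that differ only in an ending like _2 or _b are one class to them, and where a whole thing is asked for, a point or a joint stands for the part that bears it (a point fixed in the world has none). Each returns a list of dicts, best first, with "confidence" (0 to 1); they miss things now and then, are a little off and sometimes report something else, mostly with a low value. They report only what shows in the picture. A call takes as long as a camera call.
- recognise(camera, target): "uv" ([column, row] in pixels, amid what is visible of it).
- spot_point(camera, target): "uv" ([column, row] in pixels: a listed point, or the origin of a listed thing).
The state is a dict: "clock": time; "q": joint angles; "joint_velocities": joint speeds; "tau": joint torques, N m; "position": TCP position; "tcp_rot": TCP orientation; "ft_force": force on the tool from outside, world axes, zero at the start; "ft_torque": the same for the moment, N m; "gripper_width": finger opening in m; "grasp_force": force on a finger pad.
Only numpy, scipy, OpenCV 4.12 (cv2) and the standard library are available. Lean on these libraries where they do the work, as an engineer would, in place of code of your own. Each camera call takes 0.05 s, during which the arm holds its last target. There are 200 camera calls.

## Task

The whisking disc on the small food processor base is turned the wrong way and so stands too high. With a fingertip, push its stud round until the notch in the disc's rim is over the locating pin (the pointer fin on the base shows where the pin is), then press the disc down until it is fully home, with the pin standing up through the notch. Only push and press: do not take the stud between the fingers or lift the disc, and leave the salt shaker and the small pot beside the base where they are.

Things in the scene. Friction and masses are not known exactly. Their poses are not given: they have to be found in the camera images.
- base: White round motor base of a food processor, 158 mm across, 50 mm high, fixed to the table (it does not move). Origin: centre of its underside, on the disc's axis. Its -x axis points to the pin and the speed dial. A 6 mm wide upright pointer fin stands just outside the disc, in line with the pin, 65 to 76 mm from the axis, its top 71 mm above the table.
- pin (a point): Top of the fixed upright locating pin: 10 mm thick with a domed top, 54 mm from the disc's axis, its top 65 mm above the table. While the disc is up the pin is hidden under the disc's edge, unless the notch is over it.
- notch (a point): Middle of the notch in the disc's rim, on the disc's underside, 54 mm from its axis. The notch is 16 mm wide, with parallel sides, open at the rim and 16 mm deep towards the centre, so that the pin has 3 mm of play on each side. The disc: steel, round, 124 mm across, 6 mm thick, level; its upper face is 72 mm above the table while it is up and 60 mm when seated.
- stud_top (a point): Centre of the top of the finger stud: a grey upright peg on the disc, 14 mm thick, 16 mm tall above the disc's upper face, 36 mm from the disc's axis, a quarter turn counter-clockwise (seen from above) from the notch.
- hub_top (a point): Centre of the top of the grey hub cap in the middle of the disc, on its axis: 26 mm across, 6 mm high above the disc's upper face; 78 mm above the table while the disc is up, 66 mm when seated. A good place to press.
- disc (a joint): Turn of the disc about its upright axis, rad; 0 (or a whole turn) means notch over pin, growing counter-clockwise seen from above. It can be pushed either way, more than a whole turn; light friction (about 1.1 N at the stud) keeps it where it is left.
- sleeve (a joint): How far the disc is down, m: 0 at the start (up), 0.012 fully seated (end stop), negative if lifted. It slides with friction: about 5 N of push moves it down, and it stays where it is left. Unless the notch is over the pin, the pin stops it after 1 mm; pressed hard there it gives springily (some 3 mm at 10 N, 5 mm at 20 N) but does not seat.
- salt_shaker: Loose salt shaker, 44 mm across, 90 mm tall, upright, near the base on its +y side. Origin: centre of its underside. A bystander.
- cream_pot: Loose small lidded pot, 58 mm across, 50 mm tall, near the base on its -y side. Origin: centre of its underside. A bystander.

How it is judged:
By the outcome, as a careful person would: the job done as asked, in the order asked, and still so for the second after the job is handed in, with the robot touching nothing.
It also fails if it takes over 48 s, if anything falls off the work surface, if the arm or the gripper's body presses on something with over 40 N, if the wrist force passes 120 N, or if a joint passes its speed limit or range.

## Working session

There is one attempt and no reset: what is moved stays moved. The work goes in short steps, Python scripts to look and compute and a tool call to move; the robot and the scene stay as the last step left them, time stands still between calls to the robot, and variables do not carry over. Pictures are saved under pics/ and viewed, at most 10 in all, crops included, and the job is handed in when it is done.

Besides the shell and the picture viewer there is one more tool, called after "Call:" in YAML: its name, and indented under it one key for each argument. drive_tool: Moves the arm, as the interface text tells. Its arguments: {"type":"object","properties":{"steps":{"type":"array","items":{"type":"array","items":{"type":"array","items":{"type":"number"}}}},"squeeze":{"type":"number"}},"required":["steps"]}

```bash
mkdir -p pics; cat > h.py <<'E'
import numpy as np, cv2
from plant import status,cams,ticket,recognise,spot_point,bot
def ray(cam,uv):
    c=cams.get_calibration(cam);R=cv2.Rodrigues(np.array(c["rvec"],float))[0];t=np.array(c["tvec"],float)
    d=R.T@np.array([(uv[0]-c["cx"])/c["fx"],(uv[1]-c["cy"])/c["fy"],1]);return -R.T@t,d
def atz(cam,uv,z):
    o,d=ray(cam,uv);return o+d*(z-o[2])/d[2]
def proj(cam,p):
    c=cams.get_calibration(cam);K=np.array([[c["fx"],0,c["cx"]],[0,c["fy"],c["cy"]],[0,0,1]])
    return cv2.projectPoints(np.array([p],float),np.array(c["rvec"],float),np.array(c["tvec"],float),K,None)[0].ravel()
def snap(cam,f=None):
    im=cams.capture(cam)
    if f: cv2.imwrite("pics/"+f,im[:,:,::-1])
    return im
E
python3 - <<'E'
from h import *
Z=dict(base=0,pin=.065,notch=.066,stud_top=.088,hub_top=.078,salt_shaker=0,cream_pot=0)
for cam in("top","side"):
    snap(cam,cam+"0.png")
    print(cam,ray(cam,[320,240]))
    for n,z in Z.items():
        for r in spot_point(cam,n)[:2]:
            print(n,np.round(r["uv"],1),round(r["confidence"],2),np.round(atz(cam,r["uv"],z),4))
s=status.read_state();print(s["clock"],s["position"],s["tcp_rot"],bot.pinch_z)
print(cv2.Rodrigues(np.array(s["tcp_rot"]))[0].round(3), s["gripper_width"])
E
```

```text
top (array([0.32503646, 0.19684858, 1.01391115]), array([ 0.12674819,  0.01510811, -0.99194128]))
base [365.9 226.7] 0.7 [0.4796 0.1273 0.    ]
pin [361.5 244.1] 0.57 [0.4393 0.1396 0.065 ]
notch [387.5 242. ] 0.75 [0.4429 0.0948 0.066 ]
stud_top [382.7 200.6] 0.83 [0.5112 0.1044 0.088 ]
hub_top [356.2 242.5] 0.47 [0.4405 0.1494 0.078 ]
salt_shaker [281.8 231.4] 0.85 [0.4705 0.2831 0.    ]
salt_shaker [359.9 245.6] 0.23 [0.4443 0.1387 0.    ]
cream_pot [429.1 266. ] 0.62 [0.4069 0.012  0.    ]
side (array([0.45897185, 0.97708241, 0.46613801]), array([-0.0219879 , -0.89081052, -0.4540976 ]))
base [294.5 258.4] 0.89 [0.4869 0.1372 0.    ]
pin [323.9 230. ] 0.93 [0.4313 0.1505 0.065 ]
notch [316.3 215.5] 0.83 [0.4437 0.0879 0.066 ]
stud_top [282.6 207.8] 0.7 [0.5073 0.0983 0.088 ]
hub_top [292.1 219.7] 0.76 [0.489  0.1312 0.078 ]
salt_shaker [300.3 304.9] 0.88 [ 0.475   0.2927 -0.    ]
cream_pot [334.9 229.8] 0.59 [0.4036 0.0167 0.    ]
cream_pot [293.9 258.3] 0.22 [0.4881 0.1368 0.    ]
0.8 [ 0.23685563 -0.55128186  0.40470201] [-3.07713386e+00 -6.33057941e-01 -3.80223682e-05] 0.1547
[[ 0.919  0.395  0.   ]
 [ 0.395 -0.919  0.   ]
 [ 0.    -0.    -1.   ]] 0.0853781419257529
```

View pics/top0.png

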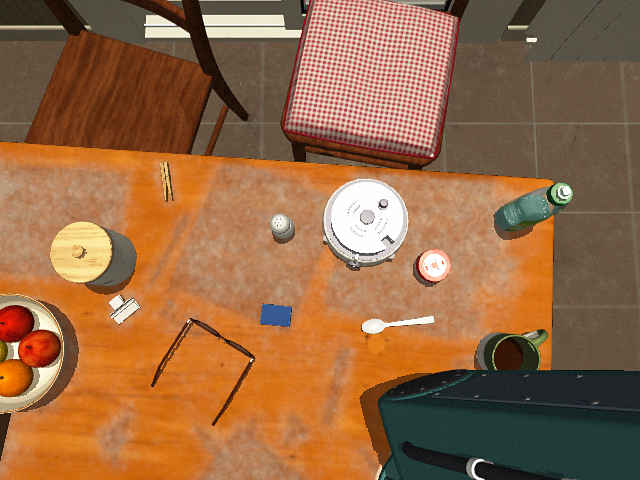

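View pics/side0.png

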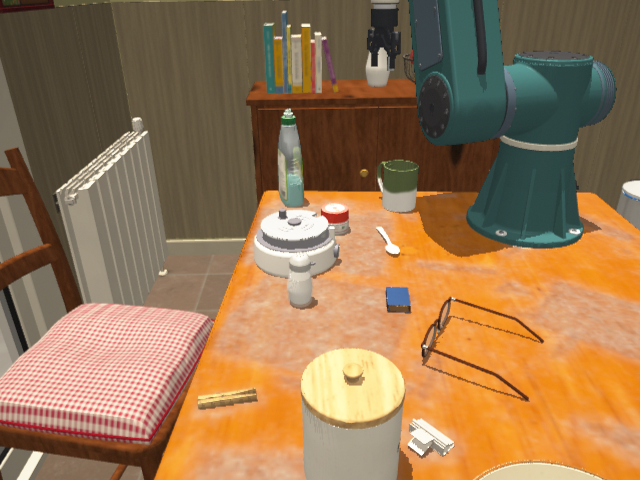

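The top view shows the hub at about (368,217), the stud at (383,203), the notch at (389,241), and the dial and fin near (354,264). I'll zoom in on that area.

```bash
python3 - <<'E'
from h import *
im=cv2.imread("pics/top0.png")[170:280,310:460];cv2.imwrite("pics/c.png",cv2.resize(im,None,fx=5,fy=5,interpolation=cv2.INTER_CUBIC))
for uv,z in(([368,217],.078),([383,203],.088),([389,241],.072),([355,255],.071),([366,222],.05)): print(uv,atz("top",uv,z).round(4))
E
```

```text
[368, 217] [0.4845 0.129  0.078 ]
[383, 203] [0.507 0.104 0.088]
[389, 241] [0.4439 0.0928 0.072 ]
[355, 255] [0.4198 0.1512 0.071 ]
[366, 222] [0.4804 0.1305 0.05  ]
```

View pics/c.png

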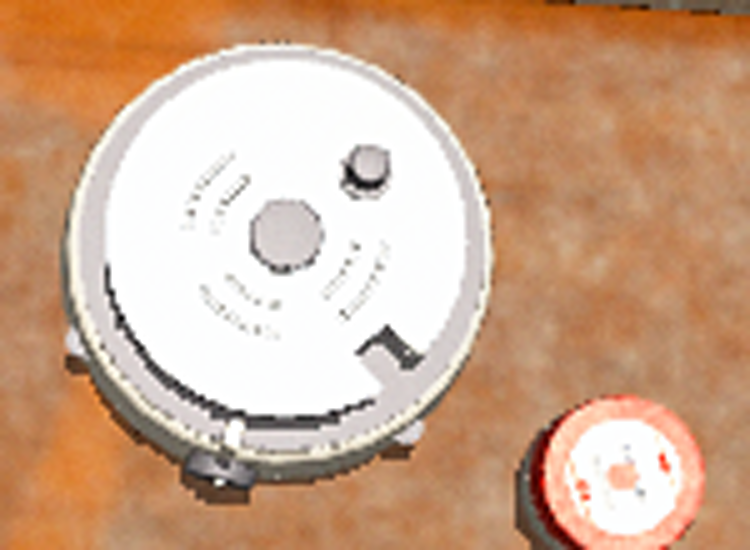

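The crop shows the hub at (286,235), the stud top at (370,160), the notch centre at about (388,360) and the fin at about (234,432). I'll compute the angles and combine both cameras for the axis position.

```bash
python3 - <<'E'
from h import *
f=lambda x,y,z: atz("top",[310+(x+.5)/5-.5,170+(y+.5)/5-.5],z)
h=f(286,235,.078);s=f(370,160,.088);n=f(388,360,.072);p=f(234,432,.071)
for k,v in dict(stud=s,notch=n,fin=p).items():
    d=(v-h)[:2];print(k,v.round(4),np.hypot(*d).round(4),np.degrees(np.arctan2(d[1],d[0])).round(1))
print(h, "rim/base from crop ellipse:")
# disc extents in crop (white): base rim centre
print(f(281,252,.05))
for i in range(4):
  for cam in("top","side"):
    snap(cam)
    for nm,z in (("hub_top",.078),("base",0),("stud_top",.088)):
      r=spot_point(cam,nm)
      if r: print(cam,nm,r[0]["confidence"],atz(cam,r[0]["uv"],z).round(4)[:2])
E
```

```text
stud [0.5095 0.1029 0.088 ] 0.0371 -49.2
notch [0.4429 0.0959 0.072 ] 0.055 -140.4
fin [0.418  0.1488 0.071 ] 0.0695 165.1
[0.48523394 0.13100735 0.078     ] rim/base from crop ellipse:
[0.4839396  0.13084801 0.05      ]
top hub_top 0.75 [0.4844 0.136 ]
top base 0.81 [0.4858 0.1273]
top stud_top 0.78 [0.5022 0.1006]
side hub_top 0.86 [0.4893 0.1373]
side base 0.78 [0.486  0.1353]
side stud_top 0.63 [0.5059 0.1069]
top hub_top 0.59 [0.4845 0.1355]
top base 0.86 [0.4819 0.1242]
top stud_top 0.62 [0.5093 0.1031]
side hub_top 0.62 [0.4933 0.1296]
side base 0.77 [0.4908 0.1335]
side stud_top 0.66 [0.5034 0.0951]
top hub_top 0.69 [0.4885 0.1358]
top stud_top 0.66 [0.5086 0.1033]
side hub_top 0.8 [0.4886 0.1356]
side base 0.89 [0.4865 0.1294]
side stud_top 0.6 [0.5093 0.0996]
top hub_top 0.61 [0.492  0.1328]
top base 0.91 [0.4854 0.1308]
top stud_top 0.66 [0.5065 0.098 ]
side hub_top 0.8 [0.4933 0.131 ]
side base 0.81 [0.4909 0.1355]
side stud_top 0.82 [0.5049 0.1017]
```

```bash
python3 - <<'E'
from h import *
def tri(u,v):
    A=[];
    (o1,d1),(o2,d2)=ray("top",u),ray("side",v)
    s=np.linalg.lstsq(np.c_[d1,-d2],o2-o1,rcond=None)[0];return ((o1+s[0]*d1+o2+s[1]*d2)/2).round(3)
print("bottle",tri([563,192],[288,112]),atz("side",[292,203],0))
print("mug",tri([512,355],[400,170]),atz("side",[400,208],0))
E
```

```text
bottle [ 0.5   -0.149  0.212] [ 0.49724856 -0.13392567  0.        ]
mug [ 0.252 -0.104  0.088] [ 0.24716026 -0.09150384  0.        ]
```

Call:
drive_tool:
  steps:
    - [[0,0,0,0,0,-5.83,0],[0,0,0,0,0,-5.83,0],[0,0,0,0,0,-5.83,0],[0,0,-20,0,0,0,0],[0,0,-20,0,0,0,0],[0,0,-20,0,0,0,0],[0,0,0,0,0,0,0],[0,0,0,0,0,0,0],[0,0,0,0,0,0,0],[0,0,0,0,0,0,0]]
  squeeze: 20

```text
clock: 3.23
position: [0.2367, -0.5508, 0.4633]
tcp_rot: [-2.943, -1.093, -0.0]
ft_force: [-0.3, -0.2, 0.3]
gripper_width: -0.0003
grasp_force: 0.0
```

Call:
drive_tool:
  steps:
    - [[33.2,-15.8,0,0,0,0,0],[33.2,-15.8,0,0,0,0,0],[33.2,-15.8,0,0,0,0,0],[33.2,-15.8,0,0,0,0,0],[33.2,-15.8,0,0,0,0,0],[33.2,-15.8,0,0,0,0,0],[33.2,-15.8,0,0,0,0,0],[33.2,-15.8,0,0,0,0,0],[33.2,-15.8,0,0,0,0,0],[33.2,-15.8,0,0,0,0,0]]

```text
clock: 4.07
position: [0.3852, -0.213, 0.4637]
tcp_rot: [-2.944, -1.092, 0.001]
ft_force: [1.3, 0.4, 0.8]
gripper_width: 0.0001
grasp_force: 0.0
```

Call:
drive_tool:
  steps:
    - [[33.2,-15.8,0,0,0,0,0],[33.2,-15.8,0,0,0,0,0],[33.2,-15.8,0,0,0,0,0],[33.2,-15.8,0,0,0,0,0],[33.2,-15.8,0,0,0,0,0],[33.2,-15.8,0,0,0,0,0],[33.2,-15.8,0,0,0,0,0],[33.2,-15.8,0,0,0,0,0],[0,0,0,0,0,0,0],[0,0,0,0,0,0,0]]

```text
clock: 4.9
position: [0.5041, 0.0559, 0.4635]
tcp_rot: [-2.942, -1.099, 0.003]
ft_force: [-0.5, -1.0, -0.3]
gripper_width: 0.0001
grasp_force: 0.0
```

```bash
cat >> h.py <<'E'
def togo(x,y,ztip):
    s=status.read_state();R=cv2.Rodrigues(np.array(s["tcp_rot"]))[0]
    print("yaw",np.degrees(np.arctan2(R[1,0],R[0,0])).round(1),"local mm",(1e3*R.T@(np.array([x,y,ztip+.173])-s["position"])).round(1),"clock",s["clock"],"F",np.round(s["ft_force"],1))
E
python3 -c "
from h import *
togo(.5335,.1216,.130)"
```

```text
yaw 41.0 local mm [ 65.6 -30.1 160.4] clock 4.9 F [-0.5 -1.  -0.3]
```

Call:
drive_tool:
  steps:
    - [[22,-10,20,0,0,0,0],[22,-10,20,0,0,0,0],[21.6,-10,20,0,0,0,0],[0,0,25,0,0,0,0],[0,0,25,0,0,0,0],[0,0,25,0,0,0,0],[0,0,15,0,0,0,0],[0,0,10,0,0,0,0],[0,0,0,0,0,0,0],[0,0,0,0,0,0,0]]

```text
clock: 5.73
position: [0.534, 0.1189, 0.3046]
tcp_rot: [-2.945, -1.092, 0.002]
ft_force: [-0.4, -0.6, 0.2]
gripper_width: -0.0003
grasp_force: 0.0
```

```bash
python3 -c "
from h import *
togo(.5335,.1216,.077)
a=snap('top');b=snap('side')
c=[cv2.resize(a[170:280,310:460],(600,440),interpolation=2),]
b=cv2.resize(b[120:280,220:380],(440,440),interpolation=2)
cv2.imwrite('pics/d.png',cv2.resize(np.hstack([c[0],b])[:,:,::-1],(800,338)))"
```

```text
yaw 40.7 local mm [ 1.4 -2.3 54.6] clock 5.7333 F [-0.4 -0.6  0.2]
```

View pics/d.png

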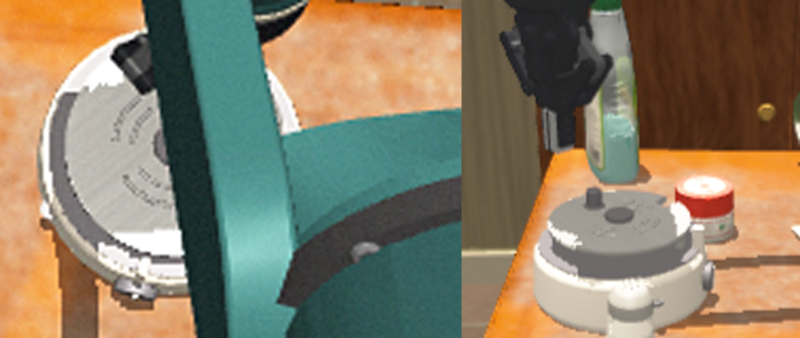

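The side view shows the closed fingertip above and to the left (+x) of the stud, clear of it. The arm hides part of the top view. I'll descend beside the stud.

Call:
drive_tool:
  steps:
    - [[1,-2,10,0,0,0,0],[0,0,10,0,0,0,0],[0,0,10,0,0,0,0],[0,0,8,0,0,0,0],[0,0,6,0,0,0,0],[0,0,5,0,0,0,0],[0,0,4,0,0,0,0],[0,0,0,0,0,0,0],[0,0,0,0,0,0,0],[0,0,0,0,0,0,0]]

```text
clock: 6.67
position: [0.5338, 0.122, 0.252]
tcp_rot: [2.945, 1.093, 0.001]
ft_force: [1.0, 0.6, -0.0]
gripper_width: 0.0001
grasp_force: 0.0
```

```bash
python3 -c "
from h import *
togo(.486,.131,.077)
b=snap('side')
cv2.imwrite('pics/e.png',cv2.resize(b[150:280,230:360],(500,500),interpolation=2)[:,:,::-1])"
```

```text
yaw 40.7 local mm [-30.3 -38.    2. ] clock 6.6667 F [ 1.   0.6 -0. ]
```

View pics/e.png

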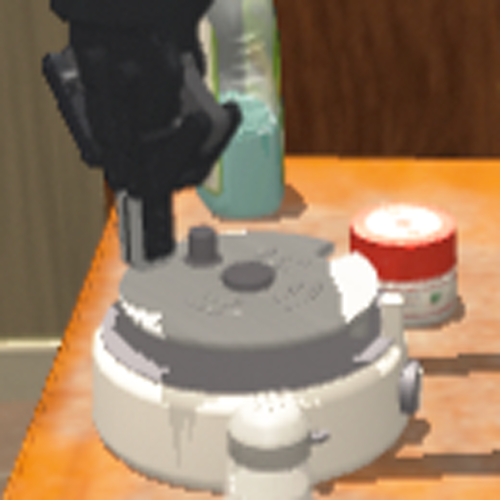

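The tip is down beside the stud and clear of it. The stud is at crop (202,245) and the tip at (145,240). Next I push clockwise along an arc.

Call:
drive_tool:
  steps:
    - [[-6,0,1,0,0,0,0],[-6,0,0,0,0,0,0],[-3.7,1.55,0,0,0,5.5,0],[-3.7,1.55,0,0,0,5.5,0],[-3.7,1.55,0,0,0,5.5,0],[-3.7,1.55,0,0,0,5.5,0],[-3.7,1.55,0,0,0,5.5,0],[-3.7,1.55,0,0,0,5.5,0],[-3.7,1.55,0,0,0,5.5,0],[0,0,0,0,0,0,0]]

```text
clock: 7.55
position: [0.5048, 0.0934, 0.2509]
tcp_rot: [-3.141, -0.056, 0.001]
ft_force: [-0.6, -0.8, -0.4]
gripper_width: -0.0001
grasp_force: 0.0
```

```bash
python3 -c "
from h import *
togo(.486,.131,.077)
a=snap('top');b=snap('side')
for cam in('top','side'):
  for n,z in(('stud_top',.088),('notch',.072)):
    for r in spot_point(cam,n)[:1]:
      p=atz(cam,r['uv'],z);print(cam,n,r['confidence'],np.degrees(np.arctan2(p[1]-.131,p[0]-.486)),p)
cv2.imwrite('pics/f.png',np.hstack([cv2.resize(x[:,:,::-1],(400,400),interpolation=2) for x in(b[165:265,240:340],a[170:280,310:420])]))"
```

```text
yaw 2.0 local mm [-17.4 -38.2   0.9] clock 7.55 F [-0.6 -0.8 -0.4]
top stud_top 0.85 -89.73045093866725 [0.48617154 0.0945368  0.088     ]
top notch 0.67 -176.8703131845569 [0.43536544 0.12823142 0.072     ]
side stud_top 0.73 -92.50751997236834 [0.48449189 0.09656226 0.088     ]
side notch 0.65 166.76572556604853 [0.43266026 0.14354439 0.072     ]
```

View pics/f.png

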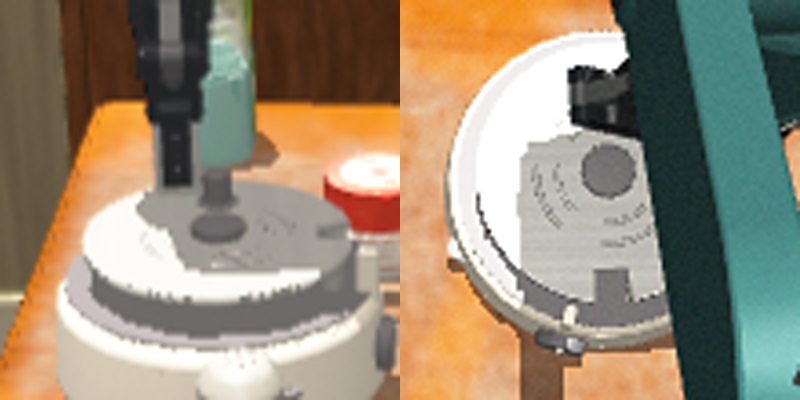

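The top view now shows the notch at about (368.9,248.6) px and the fin at (357,256.6), so a little more turning is needed.

```bash
python3 -c "
from h import *
h=atz('top',[367.2,217.2],.078)
for n,uv,z in(('notch',[368.9,248.6],.072),('notch_inner',[368.5,244],.072),('fin',[356.9,256.5],.071)):
  d=(atz('top',uv,z)-h)[:2];print(n,np.degrees(np.arctan2(d[1],d[0]))%360,np.hypot(*d))
# predicted notch/fin pixel positions when aligned at angle 165
for a in(163,165,167):
  u=np.array([np.cos(np.radians(a)),np.sin(np.radians(a))])
  print(a,[proj('top',[*(h[:2]+u*r),z]).round(1) for r,z in((.054,.072),(.0655,.071),(.076,.071))])
"
```

```text
notch 183.1219712600184 0.05355756177385011
notch_inner 182.88543463473667 0.045605884160844434
fin 165.2479449489524 0.06928545170205205
163 [array([358. , 247.5]), array([356., 254.]), array([354.2, 259.8])]
165 [array([359. , 247.8]), array([357.3, 254.3]), array([355.7, 260.2])]
167 [array([360.1, 248.1]), array([358.6, 254.7]), array([357.2, 260.6])]
```

Call:
drive_tool:
  steps:
    - [[-2.4,1,0,0,0,3.5,0],[-2.4,1,0,0,0,3.5,0],[-2.4,1,0,0,0,3.5,0],[-2.4,1,0,0,0,3.5,0],[-1.4,0.6,0,0,0,2,0],[0,0,0,0,0,0,0],[0,0,0,0,0,0,0],[0,0,0,0,0,0,0],[0,0,0,0,0,0,0],[0,0,0,0,0,0,0]]

```text
clock: 8.68
position: [0.4946, 0.0902, 0.2507]
tcp_rot: [-3.119, 0.375, -0.0]
ft_force: [0.2, -0.6, -0.1]
gripper_width: 0.0002
grasp_force: 0.4
```

```bash
python3 -c "
from h import *
togo(.486,.131,.077)
a=snap('top');b=snap('side')
cv2.imwrite('pics/g.png',np.hstack([cv2.resize(b[190:250,285:345],(360,360),interpolation=2),cv2.resize(a[205:265,330:400],(440,360),interpolation=2)])[:,:,::-1])"
```

```text
yaw -13.7 local mm [-18.  -37.6   0.7] clock 8.6833 F [ 0.2 -0.6 -0.1]
```

View pics/g.png

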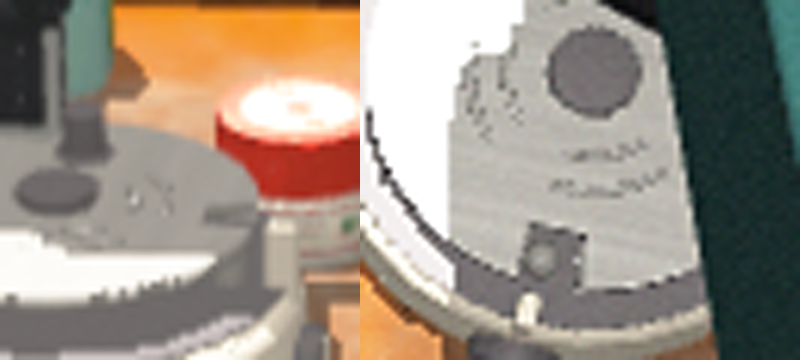

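The pin shows in the notch at crop (541,257), and the notch centre is at about (553,257). That leaves roughly 3° more clockwise.

Call:
drive_tool:
  steps:
    - [[-1,0.4,0,0,0,1.5,0],[-1.1,0.4,0,0,0,1.5,0],[0,0,0,0,0,0,0],[0,0,0,0,0,0,0],[0,0,0,0,0,0,0],[0,0,0,0,0,0,0],[0,0,0,0,0,0,0],[0,0,0,0,0,0,0],[0,0,0,0,0,0,0],[0,0,0,0,0,0,0]]

```text
clock: 9.62
position: [0.4922, 0.0899, 0.2507]
tcp_rot: [-3.108, 0.458, -0.0]
ft_force: [1.0, -0.5, -0.4]
gripper_width: 0.0
grasp_force: 0.5
```

```bash
python3 -c "
from h import *
togo(.486,.131,.077)
a=snap('top')
cv2.imwrite('pics/i.png',cv2.resize(a[205:265,330:400],(700,600),interpolation=2)[:,:,::-1])"
```

```text
yaw -16.8 local mm [-17.8 -37.5   0.7] clock 9.6167 F [ 1.  -0.5 -0.4]
```

View pics/i.png

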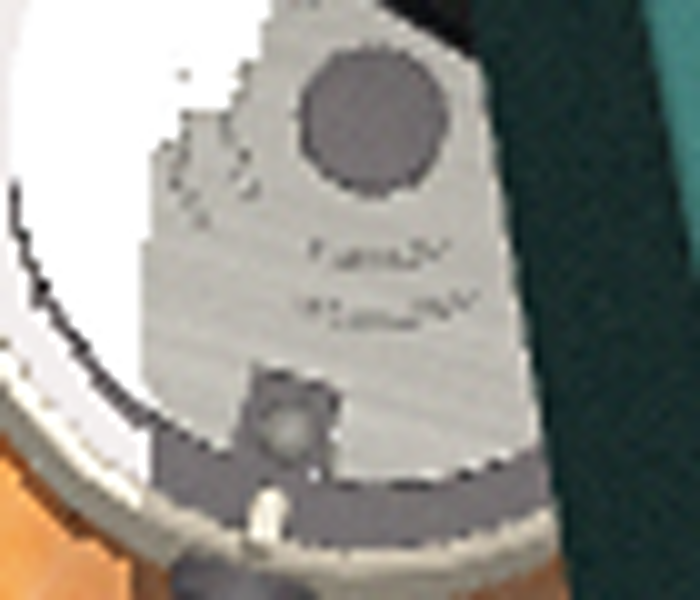

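The pin at (285,425) is now centred in the notch, whose sides are at 240 and 333. I'll back off, lift and go over the hub.

Call:
drive_tool:
  steps:
    - [[5,0,0,0,0,0,0],[5,0,0,0,0,0,0],[0,0,-15,0,0,0,0],[0,0,-15,0,0,0,0],[-9,-12.5,0,0,0,0,0],[-9,-12.5,0,0,0,0,0],[-9.5,-12.5,0,0,0,0,0],[0,0,0,0,0,0,0],[0,0,0,0,0,0,0],[0,0,0,0,0,0,0]]

```text
clock: 10.5
position: [0.4867, 0.1306, 0.2807]
tcp_rot: [3.108, -0.457, 0.0]
ft_force: [-0.8, -0.3, -0.8]
gripper_width: -0.0001
grasp_force: 0.0
```

```bash
python3 -c "
from h import *
togo(.486,.131,.078)"
```

```text
yaw -16.7 local mm [-0.7 -0.2 29.7] clock 10.5 F [-0.8 -0.3 -0.8]
```

Now press straight down: 29.7 mm to contact, then about 12 mm of travel.

Call:
drive_tool:
  steps:
    - [[0,0,10,0,0,0,0],[0,0,10,0,0,0,0],[0,0,6,0,0,0,0],[0,0,3,0,0,0,0],[0,0,2,0,0,0,0],[0,0,2,0,0,0,0],[0,0,2,0,0,0,0],[0,0,0,0,0,0,0],[0,0,0,0,0,0,0],[0,0,0,0,0,0,0]]

```text
clock: 11.33
position: [0.4867, 0.1311, 0.2459]
tcp_rot: [-3.107, 0.458, -0.002]
ft_force: [0.3, 0.2, 0.2]
gripper_width: -0.0004
grasp_force: 0.0
```

Call:
drive_tool:
  steps:
    - [[0,0,2,0,0,0,0],[0,0,2,0,0,0,0],[0,0,1,0,0,0,0],[0,0,1,0,0,0,0],[0,0,0,0,0,0,0],[0,0,0,0,0,0,0],[0,0,0,0,0,0,0],[0,0,0,0,0,0,0],[0,0,0,0,0,0,0],[0,0,0,0,0,0,0]]

```text
clock: 12.17
position: [0.4865, 0.1309, 0.2398]
tcp_rot: [-3.108, 0.458, -0.001]
ft_force: [1.7, 1.9, 1.4]
gripper_width: 0.0001
grasp_force: 1.2
```

Call:
drive_tool:
  steps:
    - [[0,0,0.5,0,0,0,0],[0,0,0.5,0,0,0,0],[0,0,0.5,0,0,0,0],[0,0,0,0,0,0,0],[0,0,0,0,0,0,0],[0,0,0,0,0,0,0],[0,0,0,0,0,0,0],[0,0,0,0,0,0,0],[0,0,0,0,0,0,0],[0,0,0,0,0,0,0]]

```text
clock: 13.0
position: [0.4864, 0.1309, 0.2392]
tcp_rot: [-3.108, 0.458, -0.002]
ft_force: [-0.2, 1.4, 14.3]
gripper_width: 0.0
grasp_force: 7.2
```

The end stop is felt at tip z ≈ 0.066 with 14 N. I'll retreat and check.

Call:
drive_tool:
  steps:
    - [[0,0,-5,0,0,0,0],[0,0,-15,0,0,0,0],[0,0,-20,0,0,0,0],[0,0,-30,0,0,0,0],[0,0,-30,0,0,0,0],[0,0,-30,0,0,0,0],[0,0,-20,0,0,0,0],[0,0,0,0,0,0,0],[0,0,0,0,0,0,0],[0,0,0,0,0,0,0]]

```text
clock: 13.83
position: [0.4853, 0.1307, 0.387]
tcp_rot: [3.107, -0.458, -0.004]
ft_force: [-0.9, -1.7, 0.3]
gripper_width: 0.0001
grasp_force: 0.0
```

```bash
python3 -c "
from h import *
togo(.486,.131,.078)
a=snap('top');b=snap('side')
cv2.imwrite('pics/j.png',np.hstack([cv2.resize(x,(400,400),interpolation=2) for x in(b[180:310,230:360],a[195:275,320:400])])[:,:,::-1])"
```

```text
yaw -16.8 local mm [  1.   -0.6 136. ] clock 13.8333 F [-0.9 -1.7  0.3]
```

View pics/j.png

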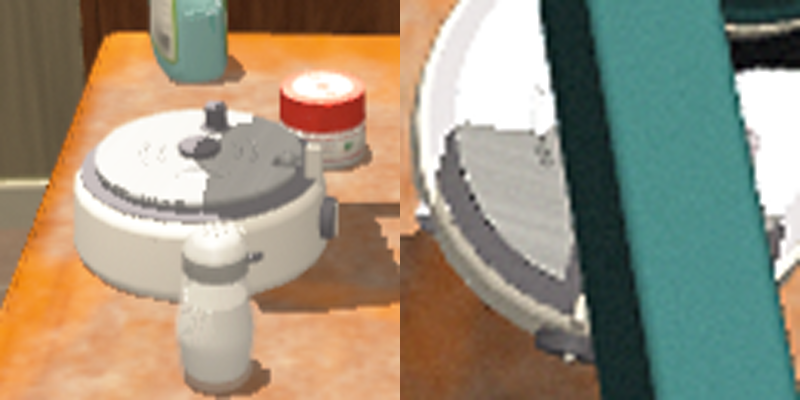

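The side view shows the disc low in the base, with the pin up through the notch at (287,158) by the fin. The shaker and pot are where they were, and the robot is clear, so I'm handing in.

```bash
python3 -c "
from h import *
print(ticket.hand_in())"
```

```text
the job is handed in; nothing more can be done
None
```

I pushed the disc round until its notch was over the pin, pressed it fully home (end stop felt at hub height 66 mm), left the salt shaker and pot untouched, and handed the job in at about 14 s.

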